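Face up a row of tins with the rack's own front rail

TASK

Three tins stand staggered and sticking out of the front of the wooden tin rack. Take the rack's loose wooden front rail by its handle and use its long flat face to push all three tins back together, upright and into one straight line, keeping your fingers off the tins; then lower the rail, centred, fully home into the two slots at the front of the rack so that it stands right in front of the row, and let go. Leave everything else on the worktop where it is.

Things in the scene. Friction and masses are not known exactly. Their poses are not given: they have to be found in the camera images.
- rack: Low wooden tin rack, fixed, 146 deep (x), 296 wide (y), 100 high. Origin: centre of its underside; +x points away from the robot to its slatted back. Tins stand on its floor (top at z = 8, x = -68 to +68). A 12 thick cheek stands at each end (y = +-136 to +-148), its upright front edge at x = -30, 82 high. In front of each cheek is a slot for the rail.
- slot_left (a point): Middle of the bottom of the slot at the rack's +y end, 41 in front of the rack's origin, 8 above the worktop. Open-topped slot, 22 wide: behind it the cheek's front edge (11 behind this point), before it a low rounded nose 12 thick, top 12 above this point. Open at its outer end; no nose between the cheeks, only bare floor.
- slot_right (a point): The same point of the like slot at the rack's -y end, 284 from the other. The rail is carried in over the noses from the front until it meets the cheeks' front edges, then lowered.
- rail: The rack's loose front rail, same wood, 240 g: a slat 312 long (y), 18 thick (x), 45 high, standing on its long edge on the worktop in front of the rack; both sides alike. In its middle a bridge handle. Origin: centre of its underside, z up. Seated, its underside is on both slots' bottoms, its ends pass about 8 beyond the cheeks.
- rail_grip (a point): Middle of the rail's handle bar, 83 above the rail's underside: level bar 18 thick (x), 112 long (y), 24 high (71 to 95 above the underside), on two posts at y = +-47. Fingers that grip this bar alone pass over the tins (tops 66 above the worktop) when the rail is seated.
- tin_a: Food tin, 75 diameter (radius 37.7) x 58 high, about 255 g. Origin: centre of its underside. It stands on the rack's floor between the cheeks and sticks out in front of the slots; the order of the three tins varies, their middles are about 86 apart.
- tin_b: A second food tin of the same size, 75 diameter (radius 37.7) x 58 high, about 255 g. Origin: centre of its underside.
- flat_tin: Wider, flatter tin, 86 diameter (radius 43.2) x 40 high, about 233 g. Origin: centre of its underside.
- mug: White mug, 120x92x118; bystander. Origin: centre of its underside.
- lemon: Lemon, 78 long; bystander.
- timer: Round red and white kitchen timer, 70 diameter x 63 high; bystander.
- spice_jar: Glass spice jar with a green cap, 46 diameter x 106 high; bystander.
- teaspoon: Teaspoon, 138 long, lying flat; bystander.
- bowl: Small white bowl, 130 diameter x 59 high; bystander.

How it is judged:
By the outcome, as a careful person would: the job done as asked, in the order asked, and still so for the second after the job is handed in, with the robot touching nothing.
It also fails if it takes over 40 s, if anything falls off the work surface, if the arm or the gripper's body presses on something with over 40 N, if the wrist force passes 120 N, or if a joint passes its speed limit or range.

ROBOT

A 6-joint arm with a two-finger parallel gripper is mounted at the origin on the work surface; the furniture and walls round the work are solid. World frame = base frame: x ahead of the robot, y to its left, z up, the work surface at z = 0. Lengths are in m, angles in degrees, forces in N, time in s.
With the tool pointing down it reaches from about 0.375 to 0.9 m from the base axis. Payload 3.1 kg.
Tool frame: the origin (TCP) lies midway between the tips of the shut fingers; the grasp point (between the pads) lies 19 mm behind it; z points along the fingers, y is the line along which they close (so a half turn about z gives the same grasp; the last joint's range is limited). The gripper opens to 87 mm and grips with 3 to 60 N. Pads are 19 mm wide; open, the fingers measure 117 mm over their backs; the gripper's body (75 mm by 190 mm) begins 51 mm behind the grasp point.
Start: joints at [59.215, 30.224, 82.088, -0, 67.689, -10.227], TCP at [0.219, 0.585, 0.223] pointing down, gripper open.
Joint ranges: [-176.69, 176.69], [-43.24, 126.21], [12.49, 139.97], [-82, 262], [0, 151.66], [-163.58, 163.58]. Speed limits (degrees/s): [159.86, 159.86, 180, 180, 180, 180].

INTERFACE

Orientations are given as a 3x3 rotation matrix whose columns are the frame's x, y, z axes.
In Python, from rig import bot gives the robot as it stands.
- The arm moves only by the shell command python3 steer.py 'ROWS'. ROWS is rows parted by semicolons, their numbers by spaces, 1 to 20 of them, each of 7 numbers: dx, dy, dz in m, then a rotation vector rx, ry, rz in degrees, then the opening from 0.0 (shut) to 1.0 (fully open); each row is the pose to reach, as a shift and turn from the pose commanded when the command began, along the tool's axes at that moment; what a row does not reach only later rows make up. A row lasts 1/10 s, in which the tool goes at most 0.05 m and 8.59 degrees, less where a joint would pass 70% of its speed; a pose out of reach is approached as far as the arm can. The fingers move at their own pace and stop on an object; the grip force is fixed at half the most. Time passes only in rows, so rows that do not move let the fingers close. It prints the time, the measured TCP pose, the force, the opening and the grip force at its end.
- bot.read_state(): the state, without advancing time (a new reading comes with each control period).
- bot.capture(name): name is "scene" or "top" or "wrist"; returns a dict with "color" (480x640x3 uint8, red, green, blue), "K" (3x3 intrinsics, pixels), "D" ([k1, k2, p1, p2, k3] as OpenCV has them; the pictures are not rectified), "view" (4x4, takes a point from world to camera coordinates); the wrist camera has in their place "mount" (4x4, takes a point from camera to tool coordinates, whose origin is the TCP and whose axes are the flange's). Camera axes: x right, y up, looking along -z (the intrinsics and any distortion apply to the point x, -y, -z); pixel columns grow to the right and rows downward; lengths in m; the calibration is good to about 2 mm. A picture is of the moment at which its call begins: read the wrist's pose just before it. There is no depth.
- bot.hand_in(): hands the job in; it is judged then, once.
The state is a dict: "time_s": time; "joint_positions": joint angles; "qvel": joint speeds; "tau": joint torques, N m; "position": TCP position; "tcp_rot": TCP orientation; "force": force on the tool from outside, world axes, zero at the start; "moment": the same for the moment, N m; "opening": opening from 0.0 (shut) to 1.0 (fully open); "grasp_force": force on a finger pad.
Only numpy, scipy, OpenCV 4.12 (cv2) and the standard library are available. Lean on these libraries where they do the work, as an engineer would, in place of code of your own. Each camera call takes 0.05 s, during which the arm holds its last target. There are 200 camera calls.

## Working session

There is one attempt and no reset: what is moved stays moved. The work goes in short steps, Python scripts to look and compute and a shell command to move; the robot and the scene stay as the last step left them, time stands still between calls to the robot, and variables do not carry over. Pictures are saved under pics/ and viewed, at most 10 in all, crops included, and the job is handed in when it is done.

```bash
ls; mkdir -p pics
cat > h.py <<'E'
import numpy as np, cv2
from rig import bot
def cap(n):
    s=bot.read_state(); c=bot.capture(n)
    if n=="wrist":
        T=np.eye(4);T[:3,:3]=s["tcp_rot"];T[:3,3]=s["position"]
        c["view"]=np.linalg.inv(T@np.array(c["mount"]))
    return c
def ray(c,uv):
    p=cv2.undistortPoints(np.array([[uv]],float),np.array(c["K"]),np.array(c["D"]))[0,0]
    M=np.linalg.inv(c["view"]); d=M[:3,:3]@np.array([p[0],-p[1],-1]); return M[:3,3],d/np.linalg.norm(d)
def plane(c,uv,z):
    o,d=ray(c,uv); return o+d*(z-o[2])/d[2]
def tri(*cu):
    A=0;b=0;L=[]
    for c,uv in cu:
        o,d=ray(c,uv);P=np.eye(3)-np.outer(d,d);A=A+P;b=b+P@o;L.append((o,P))
    x=np.linalg.solve(A,b); return x,[float(np.linalg.norm(P@(x-o))) for o,P in L]
def proj(c,X):
    q=(np.array(c["view"])@np.append(X,1))[:3]*[1,-1,-1]
    return cv2.projectPoints(q.reshape(1,1,3),np.zeros(3),np.zeros(3),np.array(c["K"]),np.array(c["D"]))[0].ravel()
E
python3 - <<'E'
from h import *
import pickle
d={}
for n in("scene","top"):
    c=cap(n);d[n]=c;cv2.imwrite(f"pics/{n}0.png",c["color"][:,:,::-1])
    print(n,np.linalg.inv(c["view"])[:3,3])
pickle.dump(d,open("c0.pkl","wb"))
s=bot.read_state();print(s)
E
```

```text
pics
rig.py
steer.py
scene [-0.19578217 -0.51164829  1.20506372]
top [0.395774   0.03677295 1.35228156]
{'time_s': 0.1, 'joint_positions': array([ 5.92130057e+01,  3.02748767e+01,  8.21492303e+01, -2.05225726e-03,
        6.76900518e+01, -1.02262003e+01]), 'qvel': array([ 0.04597836, -0.15538268, -0.07028559,  0.07586612, -0.0003979 ,
        0.02723139]), 'tau': array([-2.75615148e-04, -4.40986526e+01, -1.77149820e+01,  6.35048677e-02,
        5.34641964e-02, -5.98398856e-05]), 'position': array([0.21912461, 0.58461626, 0.2216552 ]), 'tcp_rot': array([[-9.36304700e-01,  3.51187308e-01, -9.91360716e-04],
       [ 3.51188561e-01,  9.36303160e-01, -1.72862240e-03],
       [ 3.21143922e-04, -1.96667182e-03, -9.99998015e-01]]), 'force': array([ 0.35165212, -0.45262243, -0.6274011 ]), 'moment': array([-0.00513841,  0.00924025,  0.0930895 ]), 'grasp_force': 0.0, 'opening': 1.0006026794417386}
```

View pics/scene0.png

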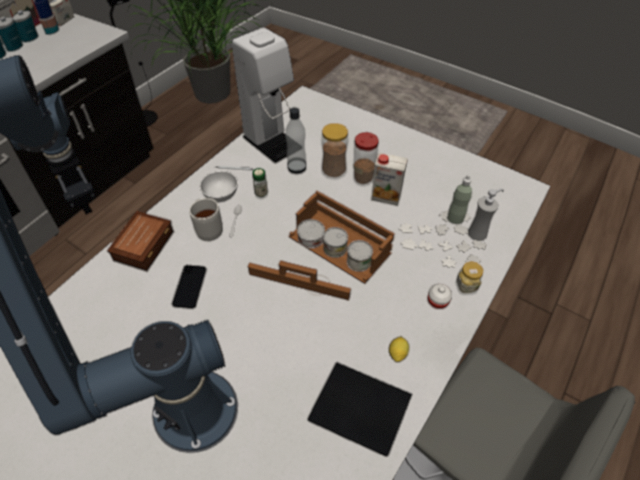

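View pics/top0.png

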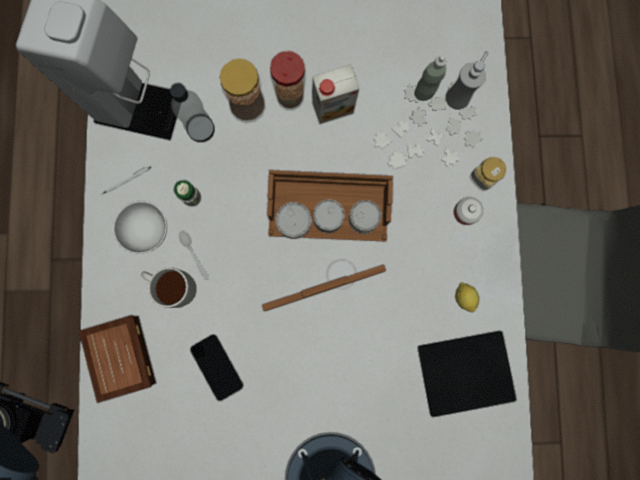

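The scene view shows the rail (249–349, 265–296) in front of the rack, with three tins at (311,233), (336,242) and (360,255). In the top view the rail runs from (264,306) to (385,268), the tins are at (293,219), (328,214) and (364,215), and the rack's front corners are at (269,238) and (386,240).

Run:
```python
from h import *
import pickle
d=pickle.load(open("c0.pkl","rb"))
t=d["top"]
for n,uv,z in [("railL",(264,306),.045),("railR",(385,268),.045),("t1",(293,219),.048),("t2",(328,214),.066),("t3",(364,215),.066),("rackFL",(269,238),.02),("rackFR",(386,240),.02),("rackBL",(270,171),.1),("rackBR",(392,175),.1)]:
    print(n,plane(t,uv,z).round(3))
for n,(x,y,w,h) in {"top":(250,155,160,165),"scene":(235,180,170,125)}.items():
    im=d[n]["color"][y:y+h,x:x+w,::-1]; 
    cv2.imwrite(f"pics/{n}_crop.png",cv2.resize(im,None,fx=3.5 if n=="top" else 4.5,fy=3.5 if n=="top" else 4.5,interpolation=cv2.INTER_CUBIC))
```

```text
railL [0.413 0.15  0.045]
railR [ 0.498 -0.142  0.045]
t1 [0.622 0.078 0.048]
t2 [ 0.629 -0.007  0.066]
t3 [ 0.625 -0.093  0.066]
rackFL [0.58  0.138 0.02 ]
rackFR [ 0.569 -0.15   0.02 ]
rackBL [0.728 0.128 0.1  ]
rackBR [ 0.713 -0.159  0.1  ]
```

View pics/top_crop.png

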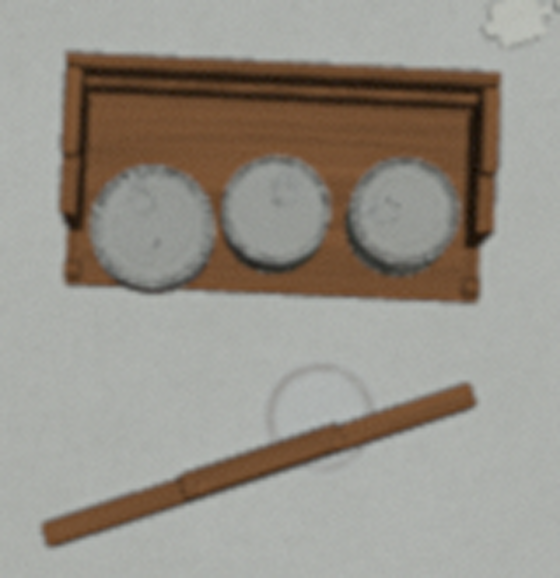

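```bash
cat >> h.py <<'E'
from scipy.spatial.transform import Rotation as Ro
def goto(pos,yaw):
    "tool delta to reach pos with tool pointing down, tool y at heading yaw (deg)"
    s=bot.read_state();R=s["tcp_rot"];a=np.radians(yaw)
    y=np.array([np.cos(a),np.sin(a),0]);z=np.array([0,0,-1.]);G=np.c_[np.cross(y,z),y,z]
    d=R.T@(np.array(pos)-s["position"]);r=Ro.from_matrix(R.T@G).as_rotvec(degrees=True)
    print("d",d.round(4),"rot",r.round(2));
E
python3 - <<'E'
from h import *
c=bot.capture("wrist");print(np.array(c["mount"]).round(3),np.array(c["K"]).round(0))
goto((.43,0.0,.30),16.2)
E
```

```text
[[ 0.     0.958  0.288  0.079]
 [ 1.    -0.     0.     0.   ]
 [ 0.     0.288 -0.958 -0.162]
 [ 0.     0.     0.     1.   ]] [[337.   0. 322.]
 [  0. 337. 246.]
 [  0.   0.   1.]]
d [-0.4027 -0.4736 -0.0776] rot [-9.000e-02  3.000e-02  5.324e+01]
```

```bash
R="-.4 -.47 -.08 0 0 53.2 1"; python3 steer.py '-.4 -.47 -.08 0 0 53.2 1;-.4 -.47 -.08 0 0 53.2 1;-.4 -.47 -.08 0 0 53.2 1;-.4 -.47 -.08 0 0 53.2 1;-.4 -.47 -.08 0 0 53.2 1;-.4 -.47 -.08 0 0 53.2 1;-.4 -.47 -.08 0 0 53.2 1;-.4 -.47 -.08 0 0 53.2 1;-.4 -.47 -.08 0 0 53.2 1;-.4 -.47 -.08 0 0 53.2 1;-.4 -.47 -.08 0 0 53.2 1;-.4 -.47 -.08 0 0 53.2 1;-.4 -.47 -.08 0 0 53.2 1;-.4 -.47 -.08 0 0 53.2 1;-.4 -.47 -.08 0 0 53.2 1;-.4 -.47 -.08 0 0 53.2 1;-.4 -.47 -.08 0 0 53.2 1'
python3 - <<'E'
from h import *
import pickle
c=cap("wrist");pickle.dump(c,open("w1.pkl","wb"));cv2.imwrite("pics/w1.png",c["color"][:,:,::-1])
E
```

```text
time_s: 1.85
position: [0.4281, 0.006, 0.3023]
tcp_rot: [[-0.282, 0.96, -0.001], [0.96, 0.282, 0.0], [0.001, -0.001, -1.0]]
force: [-0.6, -0.5, -0.7]
opening: 0.999
grasp_force: 0.0
```

View pics/w1.png

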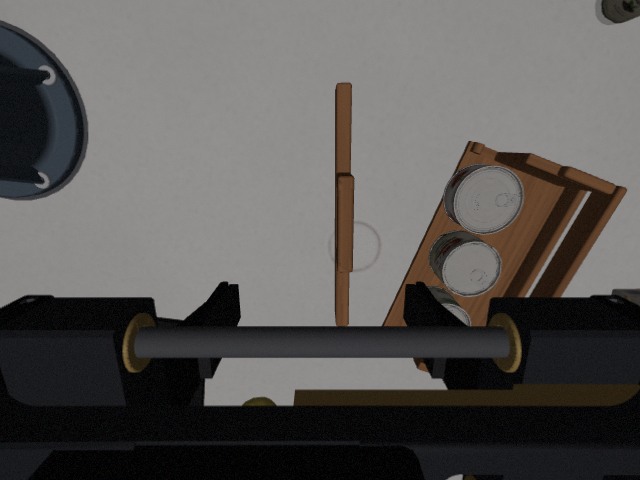

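The wrist view shows the rail from (343,84) to (342,325), its bar from (345,175) to (344,271), and the rack at the right with its lower part hidden by the gripper. I'll take a second view from further to -y.

```bash
python3 steer.py '-.15 .05 0 0 0 0 1;-.15 .05 0 0 0 0 1;-.15 .05 0 0 0 0 1;-.15 .05 0 0 0 0 1;-.15 .05 0 0 0 0 1;-.15 .05 0 0 0 0 1'
python3 - <<'E'
from h import *
import pickle
c=cap("wrist");pickle.dump(c,open("w2.pkl","wb"))
cv2.imwrite("pics/w2.png",cv2.resize(c["color"][:300,180:580,::-1],None,fx=2,fy=2,interpolation=cv2.INTER_CUBIC))
E
```

```text
time_s: 2.5
position: [0.5178, -0.1237, 0.3021]
tcp_rot: [[-0.281, 0.96, -0.002], [0.96, 0.281, 0.002], [0.002, -0.002, -1.0]]
force: [-0.6, 0.1, 0.1]
opening: 1.0
grasp_force: 0.0
```

View pics/w2.png

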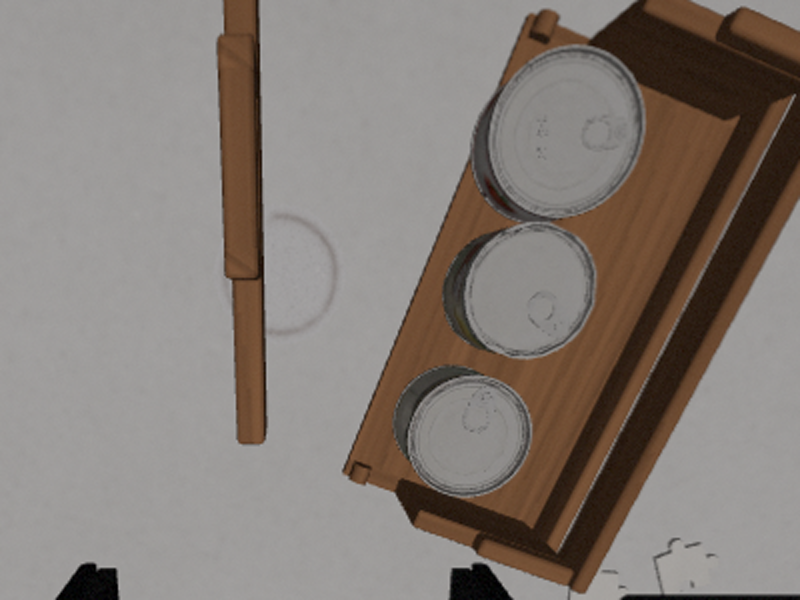

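The second view gives the rack's front corners in the crop at (529,14) and (345,473), the noses at (545,22) and (361,473), the right cheek's top front at (415,513), and the bar from (237,37) to (242,277).

Run:
```python
from h import *
import pickle
d=pickle.load(open("c0.pkl","rb"));w1=pickle.load(open("w1.pkl","rb"));w2=pickle.load(open("w2.pkl","rb"));t=d["top"]
W=lambda u,v:(180+u/2-.25,v/2-.25)
T=lambda u,v:(250+u/3.5-.36,155+v/3.5-.36)
print("barL",tri((w1,(345.5,175.5)),(w2,W(237,37))),tri((w2,W(237,37)),(t,T(182,488))))
print("barR",tri((w1,(345,271)),(w2,W(242.5,277))),tri((w2,W(242.5,277)),(t,T(343,430))))
L=plane(w2,W(237,37),.095);R=plane(w2,W(242.5,277),.095);print("w2 bar",L.round(4),R.round(4),np.linalg.norm(L-R))
L=plane(w1,(345.5,175.5),.095);R=plane(w1,(345,271),.095);print("w1 bar",L.round(4),R.round(4),np.linalg.norm(L-R))
L=plane(w1,(344,83.5),.045);R=plane(w1,(342,325),.045);print("w1 slat",L.round(4),R.round(4),np.linalg.norm(L-R),(L+R)/2,np.degrees(np.arctan2(-(L-R)[0],(L-R)[1])))
L=plane(w2,W(529,14),.008);R=plane(w2,W(345,473),.008);dd=L-R;th=np.arctan2(-dd[0],dd[1])
print("floor front",L.round(4),R.round(4),np.linalg.norm(dd),(L+R)/2,np.degrees(th))
nL=plane(w2,W(547,20),.020);nR=plane(w2,W(362,471),.020);dd=nL-nR;print("nose",nL.round(4),nR.round(4),np.linalg.norm(dd),(nL+nR)/2,np.degrees(np.arctan2(-dd[0],dd[1])))
o=(L+R)/2;ex=np.array([np.cos(th),np.sin(th),0]);ey=np.array([-np.sin(th),np.cos(th),0])
for n,u,z in [("cheekR top",(416,513),.082),("cheekR inner bottom",(398,481),.008),("cheekL inner bottom",(590,42),.008),("flat",(566,131),.048),("mid",(530,290),.066),("right",(469,435),.066),("backR",(582,592),.1)]:
    p=plane(w2,W(*u),z);print(n,p.round(4),"rel",((p-o)@ex).round(4),((p-o)@ey).round(4))
print("tin tri",tri((w2,W(566,131)),(t,T(152,228))),tri((w2,W(530,290)),(t,T(276,212))),tri((w2,W(469,435)),(t,T(403,214))))
```

```text
barL (array([0.440646  , 0.05790295, 0.08750489]), [0.0003170608305166041, 0.00031706083051667234]) (array([0.4392506 , 0.05982297, 0.0799602 ]), [0.0006720543936425748, 0.0006720543936425422])
barR (array([ 0.47290009, -0.0479029 ,  0.0912993 ]), [5.02769352283818e-06, 5.027693522744466e-06]) (array([ 0.47354871, -0.04767064,  0.09968024]), [0.0002613332916049596, 0.00026133329160494867])
w2 bar [0.442 0.056 0.095] [ 0.4731 -0.0479  0.095 ] 0.10844127252446219
w1 bar [0.4397 0.0582 0.095 ] [ 0.4722 -0.0466  0.095 ] 0.10975541401040238
w1 slat [0.4117 0.1522 0.045 ] [ 0.5014 -0.142   0.045 ] 0.30754384876574714 [0.45656475 0.00507782 0.045     ] 16.954396895867102
floor front [0.5891 0.1391 0.008 ] [ 0.5711 -0.1538  0.008 ] 0.2934496500670514 [ 0.580111   -0.00734646  0.008     ] -3.522329563384311
nose [0.5976 0.1343 0.02  ] [ 0.5798 -0.1464  0.02  ] 0.28128083651965863 [ 0.58868598 -0.00605308  0.02      ] -3.6255923603315
cheekR top [ 0.6071 -0.1482  0.082 ] rel 0.0356 -0.139
cheekR inner bottom [ 0.6086 -0.1489  0.008 ] rel 0.0371 -0.1395
cheekL inner bottom [0.6289 0.1359 0.008 ] rel 0.0398 0.146
flat [0.6219 0.0766 0.048 ] rel 0.0366 0.0864
mid [ 0.629  -0.0091  0.066 ] rel 0.0489 0.0013
right [ 0.6257 -0.0969  0.066 ] rel 0.0511 -0.0866
backR [ 0.7119 -0.1623  0.1   ] rel 0.1411 -0.1465
tin tri (array([0.62064224, 0.07690264, 0.04864884]), [0.0011519631677054292, 0.001151963167705152]) (array([ 0.62547381, -0.00887413,  0.07388004]), [0.0013325762359098028, 0.0013325762359097275]) (array([ 0.61922591, -0.09375649,  0.08623765]), [0.0006579091612944687, 0.0006579091612945203])
```

Everything agrees with the stated sizes: bar top about 0.09, slot span about 0.284, tin tops about right. Next is the grasp.

Run:
```python
from h import *
goto((.4567,.005,.15),16.7)
goto((.4567,.005,.067),16.7)
```

```text
d [ 0.1401 -0.0221  0.1525] rot [-0.08 -0.1  -0.36]
d [ 0.14   -0.022   0.2355] rot [-0.08 -0.1  -0.36]
```

```bash
python3 steer.py '.14 -.022 .12 0 0 -.4 1;.14 -.022 .12 0 0 -.4 1;.14 -.022 .12 0 0 -.4 1;.14 -.022 .15 0 0 -.4 1;.14 -.022 .15 0 0 -.4 1;.14 -.022 .18 0 0 -.4 1;.14 -.022 .21 0 0 -.4 1;.14 -.022 .235 0 0 -.4 1;.14 -.022 .235 0 0 -.4 1;.14 -.022 .235 0 0 -.4 1;.14 -.022 .235 0 0 -.4 1'
python3 - <<'E'
from h import *
goto((.4567,.005,.067),16.7)
E
```

```text
time_s: 3.65
position: [0.4601, 0.0025, 0.0692]
tcp_rot: [[-0.287, 0.958, 0.003], [0.958, 0.287, -0.001], [-0.002, 0.003, -1.0]]
force: [-0.5, -0.2, -0.4]
opening: 1.002
grasp_force: 0.0
d [ 0.0034 -0.0025  0.0022] rot [ 0.18  0.11 -0.05]
```

```bash
python3 steer.py '.003 -.0025 .002 0 0 0 1;.003 -.0025 .002 0 0 0 1;.003 -.0025 .002 0 0 0 0;.003 -.0025 .002 0 0 0 0;.003 -.0025 .002 0 0 0 0;.003 -.0025 .002 0 0 0 0;.003 -.0025 .002 0 0 0 0;.003 -.0025 .002 0 0 0 0;.003 -.0025 .002 0 0 0 0;.003 -.0025 .002 0 0 0 0'
```

```text
time_s: 4.65
position: [0.4553, 0.0051, 0.0655]
tcp_rot: [[-0.286, 0.958, -0.0], [0.958, 0.286, 0.0], [0.0, -0.0, -1.0]]
force: [-0.4, -1.0, -1.2]
opening: 0.356
grasp_force: 0.0
```

```bash
python3 steer.py '0 0 0 0 0 0 0;0 0 0 0 0 0 0;0 0 0 0 0 0 0;0 0 0 0 0 0 0;0 0 0 0 0 0 0'
python3 - <<'E'
from h import *
s=bot.read_state();print(s["position"],s["opening"],s["grasp_force"])
E
```

```text
time_s: 5.15
position: [0.4554, 0.005, 0.0655]
tcp_rot: [[-0.286, 0.958, 0.0], [0.958, 0.286, -0.0], [-0.0, 0.0, -1.0]]
force: [-0.3, 0.2, -0.3]
opening: 0.206
grasp_force: 30.0
[0.45542278 0.00502364 0.06553639] 0.20630652081311704 29.964809271041304
```

```bash
python3 steer.py '0 0 -.015 0 0 0 0;0 0 -.035 0 0 0 0;0 0 -.055 0 0 0 0;0 0 -.055 0 0 0 0;0 0 -.055 0 0 0 0'
python3 - <<'E'
from h import *
goto((.525,-.004,.1005),-3.4)
E
```

```text
time_s: 5.65
position: [0.4551, 0.0051, 0.1204]
tcp_rot: [[-0.286, 0.958, 0.0], [0.958, 0.286, -0.0], [-0.0, 0.0, -1.0]]
force: [-0.8, 0.2, -2.4]
opening: 0.2
grasp_force: 30.0
d [-0.0287  0.0643  0.0199] rot [1.000e-02 1.000e-02 2.005e+01]
```

```bash
python3 steer.py '-.004 .009 0 0 0 3 0;-.008 .018 0 0 0 6 0;-.012 .027 0 0 0 9 0;-.017 .037 0 0 0 12 0;-.021 .047 0 0 0 15 0;-.025 .056 0 0 0 18 0;-.029 .064 0 0 0 20 0;-.029 .064 0 0 0 20 0;-.029 .064 0 0 0 20 0;-.029 .064 0 0 0 20 0;-.029 .064 0 0 0 20 0'
python3 - <<'E'
from h import *
import pickle
d={}
for n in("wrist","top"):
    d[n]=cap(n)
pickle.dump(d,open("c1.pkl","wb"))
cv2.imwrite("pics/w3.png",d["wrist"]["color"][:,:,::-1])
im=d["top"]["color"][155:305,250:410,::-1]
cv2.imwrite("pics/t3.png",cv2.resize(im,None,fx=4,fy=4,interpolation=cv2.INTER_CUBIC))
E
```

```text
time_s: 6.75
position: [0.5241, -0.0042, 0.1202]
tcp_rot: [[0.058, 0.998, -0.001], [0.998, -0.058, 0.0], [0.0, -0.001, -1.0]]
force: [0.0, 0.0, -2.0]
opening: 0.208
grasp_force: 30.0
```

View pics/w3.png

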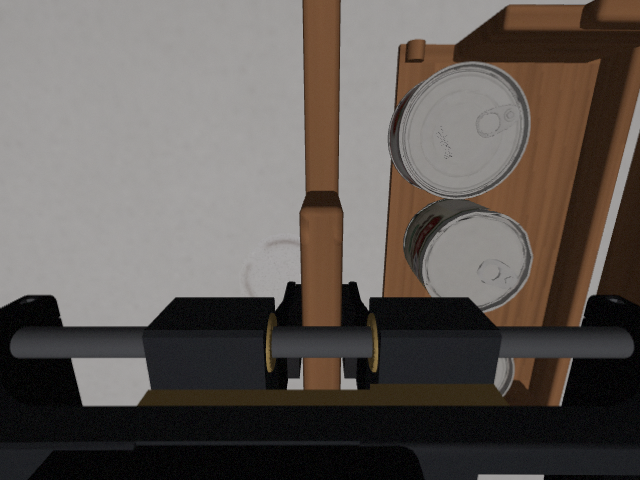

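View pics/t3.png

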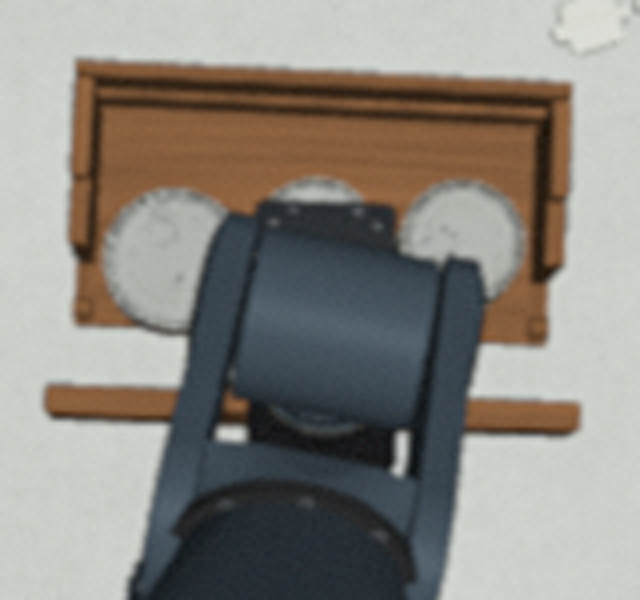

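The wrist view shows the rail held straight (edges at columns 305–340), the rack's front edge from (400,45) to (383,300), and the left nose at (416,50). In the top crop the rail's ends are near (46,400) and (580,418), and the rack's front corners near (77,323) and (546,343).

Run:
```python
from h import *
import pickle
d=pickle.load(open("c1.pkl","rb"));w=d["wrist"];t=d["top"];w2=pickle.load(open("w2.pkl","rb"))
T=lambda u,v:(250+u/4-.375,155+v/4-.375)
W=lambda u,v:(180+u/2-.25,v/2-.25)
def line(n,L,R):
    e=L-R;print(n,L.round(4),R.round(4),"len",np.linalg.norm(e).round(4),"mid",((L+R)/2).round(4),"yaw",np.degrees(np.arctan2(-e[0],e[1])).round(2))
zt=.1202-.0655+.045
line("rail top",plane(t,T(46,400),zt),plane(t,T(580,418),zt))
line("rail top rear edge",plane(t,T(50,385),zt),plane(t,T(579,403),zt))
line("floor front top",plane(t,T(77,323),.008),plane(t,T(546,343),.008))
line("nose top",plane(t,T(85,310),.02),plane(t,T(537,328),.02))
line("cheek top front",plane(t,T(82,245),.082),plane(t,T(556,264),.082))
line("back top",plane(t,T(76,61),.1),plane(t,T(570,86),.1))
line("floor front w3",plane(w,(400,45),.008),plane(w,(384,290),.008))
line("rail w3 centre",plane(w,(322,20),zt),plane(w,(322,180),zt))
print("bar end w3",plane(w,(322,206),zt+.05))
print("nose w3",plane(w,(416,43),.02), "w2",plane(w2,W(547,20),.02))
# two-view heights
print("nose tri",tri((w,(416,43)),(w2,W(547,20)),(t,T(85,310))))
print("floor corner tri",tri((w,(400,45)),(w2,W(529,14)),(t,T(77,323))))
```

```text
rail top [0.5308 0.1509 0.0997] [ 0.5138 -0.1576  0.0997] len 0.309 mid [ 0.5223 -0.0034  0.0997] yaw -3.16
rail top rear edge [0.5395 0.1485 0.0997] [ 0.5225 -0.1574  0.0997] len 0.3063 mid [ 0.531  -0.0045  0.0997] yaw -3.18
floor front top [0.5885 0.1395 0.008 ] [ 0.5698 -0.1524  0.008 ] len 0.2925 mid [ 0.5792 -0.0065  0.008 ] yaw -3.65
nose top [0.5948 0.1335 0.02  ] [ 0.5778 -0.1455  0.02  ] len 0.2796 mid [ 0.5863 -0.006   0.02  ] yaw -3.48
cheek top front [0.6243 0.1304 0.082 ] [ 0.6073 -0.1498  0.082 ] len 0.2806 mid [ 0.6158 -0.0097  0.082 ] yaw -3.48
back top [0.7311 0.1314 0.1   ] [ 0.7106 -0.1596  0.1   ] len 0.2917 mid [ 0.7209 -0.0141  0.1   ] yaw -4.03
floor front w3 [0.589  0.1396 0.008 ] [ 0.5766 -0.0515  0.008 ] len 0.1915 mid [0.5828 0.044  0.008 ] yaw -3.69
rail w3 centre [0.5323 0.1305 0.0997] [0.528  0.0565 0.0997] len 0.0741 mid [0.5301 0.0935 0.0997] yaw -3.3
bar end w3 [0.52770636 0.05142188 0.1497    ]
nose w3 [0.5972777  0.13731095 0.02      ] w2 [0.59757956 0.13430585 0.02      ]
nose tri (array([0.5955291 , 0.13393552, 0.02467682]), [0.002233506170764597, 0.0017948873268809696, 0.001619749467602482])
floor corner tri (array([0.5889884 , 0.13955919, 0.007284  ]), [0.00021907400484403442, 0.00032732842583627384, 0.0004044671788987166])
```

```bash
python3 steer.py '0 0 .01 0 0 .3 0;0 0 .02 0 0 .3 0;0 0 .03 0 0 .3 0;0 0 .03 0 0 .3 0;0 0 .03 0 0 .3 0'
python3 - <<'E'
from h import *
goto((.6088,-.0089,.0895),-3.6)
E
```

```text
time_s: 7.35
position: [0.5246, -0.0043, 0.0899]
tcp_rot: [[0.064, 0.998, -0.001], [0.998, -0.064, 0.0], [0.0, -0.001, -1.0]]
force: [0.5, 0.4, -2.0]
opening: 0.201
grasp_force: 30.0
d [0.0008 0.0843 0.0002] rot [-0.08 -0.01 -0.06]
```

```bash
python3 steer.py '0 .006 0 0 0 0 0;0 .014 0 0 0 0 0;0 .02 0 0 0 0 0;0 .025 0 0 0 0 0;0 .03 0 0 0 0 0;0 .034 0 0 0 0 0;0 .038 0 0 0 0 0;0 .042 0 0 0 0 0;0 .046 0 0 0 0 0;0 .05 0 0 0 0 0;0 .054 0 0 0 0 0;0 .058 0 0 0 0 0;0 .062 0 0 0 0 0;0 .066 0 0 0 0 0;0 .07 0 0 0 0 0;0 .073 0 0 0 0 0;0 .076 0 0 0 0 0;0 .076 0 0 0 0 0'
python3 - <<'E'
from h import *
goto((.6088,-.0089,.0895),-3.6)
E
```

```text
time_s: 9.15
position: [0.5992, -0.0089, 0.0901]
tcp_rot: [[0.064, 0.998, -0.004], [0.998, -0.064, 0.001], [0.001, -0.004, -1.0]]
force: [-5.0, 0.6, -0.0]
opening: 0.2
grasp_force: 30.0
d [0.0006 0.0096 0.0005] rot [-0.24 -0.03 -0.08]
```

```bash
python3 steer.py '0 .002 0 0 0 0 0;0 .004 0 0 0 0 0;0 .006 0 0 0 0 0;0 .007 0 0 0 0 0;0 .008 0 0 0 0 0;0 .008 0 0 0 0 0'; python3 steer.py '0 .001 0 0 0 0 0;0 .002 0 0 0 0 0;0 .002 0 0 0 0 0'
```

```text
time_s: 9.75
position: [0.6076, -0.0095, 0.0901]
tcp_rot: [[0.064, 0.998, -0.003], [0.998, -0.064, 0.001], [0.0, -0.003, -1.0]]
force: [-5.0, 0.9, -2.0]
opening: 0.204
grasp_force: 30.0
time_s: 10.05
position: [0.6083, -0.0095, 0.0901]
tcp_rot: [[0.065, 0.998, -0.006], [0.998, -0.065, 0.001], [0.001, -0.006, -1.0]]
force: [-6.9, 1.4, 0.4]
opening: 0.207
grasp_force: 30.0
```

```bash
python3 steer.py '0 .001 0 0 0 0 0;0 .002 0 0 0 0 0;0 .002 0 0 0 0 0;0 .002 0 0 0 0 0'
python3 - <<'E'
from h import *
import pickle
d={}
for n in("wrist","scene"):
    d[n]=cap(n)
pickle.dump(d,open("c2.pkl","wb"))
a=d["wrist"]["color"][:400,160:640,::-1]
b=cv2.resize(d["scene"]["color"][185:285,280:400,::-1],(480,400),interpolation=cv2.INTER_CUBIC)
cv2.imwrite("pics/p4.png",cv2.resize(np.hstack([a,b]),(800,333)))
goto((.6088,-.0089,.0895),-3.6)
E
```

```text
time_s: 10.45
position: [0.6085, -0.0095, 0.0901]
tcp_rot: [[0.064, 0.998, -0.01], [0.998, -0.064, 0.001], [0.001, -0.01, -1.0]]
force: [-10.7, 1.0, 3.6]
opening: 0.204
grasp_force: 30.0
d [0.0006 0.0003 0.0006] rot [-0.56 -0.04 -0.1 ]
```

View pics/p4.png

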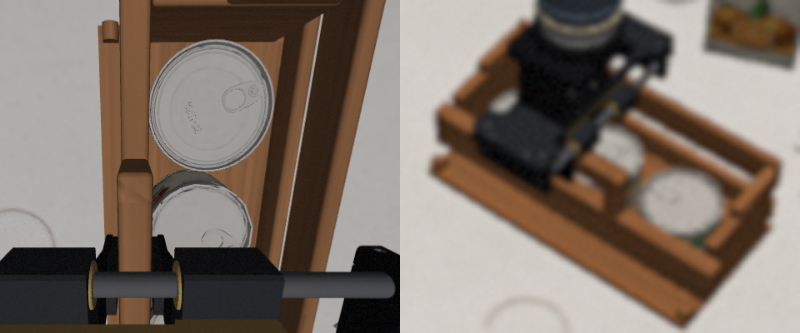

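The wrist half shows the rail against the cheek, with both visible tins touching its face and the noses just in front of it. The scene half shows the rail standing across the rack's front. The force rise at x = 0.6085 confirms cheek contact, so I back off about 1 mm and then lower.

```bash
python3 steer.py '0 -.002 0 0 0 0 0;0 -.004 0 0 0 0 0;0 -.004 0 0 0 0 0;0 -.004 0 0 0 0 0'; python3 steer.py '0 0 .002 0 0 0 0;0 0 .004 0 0 0 0;0 0 .006 0 0 0 0;0 0 .007 0 0 0 0;0 0 .007 0 0 0 0'
```

```text
time_s: 10.95
position: [0.6081, -0.0095, 0.0902]
tcp_rot: [[0.064, 0.998, -0.002], [0.998, -0.064, 0.001], [0.001, -0.002, -1.0]]
force: [-6.0, 0.9, -3.4]
opening: 0.2
grasp_force: 30.0
time_s: 11.45
position: [0.6081, -0.0097, 0.0837]
tcp_rot: [[0.064, 0.998, -0.002], [0.998, -0.064, -0.0], [-0.0, -0.002, -1.0]]
force: [-4.6, 0.9, -0.3]
opening: 0.206
grasp_force: 30.0
```

```bash
python3 steer.py '0 -.001 0 0 0 0 0;0 -.0015 0 0 0 0 0;0 -.0015 .002 0 0 0 0;0 -.0015 .004 0 0 0 0;0 -.0015 .006 0 0 0 0;0 -.0015 .008 0 0 0 0;0 -.0015 .009 0 0 0 0;0 -.0015 .009 0 0 0 0'
```

```text
time_s: 12.25
position: [0.6078, -0.0098, 0.0743]
tcp_rot: [[0.064, 0.998, 0.001], [0.998, -0.064, -0.0], [-0.0, 0.001, -1.0]]
force: [-2.6, -0.7, -1.6]
opening: 0.203
grasp_force: 30.0
```

```bash
python3 steer.py '0 0 .001 0 0 0 0;0 0 .002 0 0 0 0;0 0 .002 0 0 0 0'
```

```text
time_s: 12.55
position: [0.608, -0.01, 0.0736]
tcp_rot: [[0.064, 0.998, 0.002], [0.998, -0.064, -0.0], [-0.0, 0.002, -1.0]]
force: [-3.2, -0.5, 4.3]
opening: 0.206
grasp_force: 30.0
```

Seated: z has stopped at 0.0736, so the underside is at 8 mm with an upward force. Next I release, rise and look.

```bash
python3 steer.py '0 0 -.001 0 0 0 0;0 0 -.001 0 0 0 .3;0 0 -.001 0 0 0 .4;0 0 -.001 0 0 0 .5;0 0 -.001 0 0 0 .5;0 0 -.001 0 0 0 .5;0 0 -.001 0 0 0 .5;0 0 -.01 0 0 0 .5;0 0 -.03 0 0 0 .5;0 0 -.06 0 0 0 .5;0 0 -.1 0 0 0 .5;0 0 -.15 0 0 0 .5;-.05 -.04 -.2 0 0 0 .5;-.1 -.08 -.22 0 0 0 .5;-.13 -.08 -.22 0 0 0 .5;-.13 -.08 -.22 0 0 0 .5;-.13 -.08 -.22 0 0 0 .5;-.13 -.08 -.22 0 0 0 .5'
python3 - <<'E'
from h import *
import pickle
c=cap("wrist");t=cap("top");pickle.dump((c,t),open("c3.pkl","wb"))
a=cv2.resize(c["color"][:300,150:550,::-1],(480,360));b=cv2.resize(t["color"][160:250,255:405,::-1],(480,288),interpolation=cv2.INTER_CUBIC)
im=np.vstack([a,b])[:600];cv2.imwrite("pics/p5.png",np.hstack([cv2.resize(c["color"][:300,150:550,::-1],(480,360)),np.vstack([cv2.resize(b,(320,192)),np.zeros((168,320,3),np.uint8)])]))
E
```

```text
time_s: 14.35
position: [0.5191, -0.1343, 0.2931]
tcp_rot: [[0.065, 0.998, 0.001], [0.998, -0.065, 0.0], [0.0, 0.001, -1.0]]
force: [-0.4, 0.4, -0.2]
opening: 0.498
grasp_force: 0.0
```

View pics/p5.png

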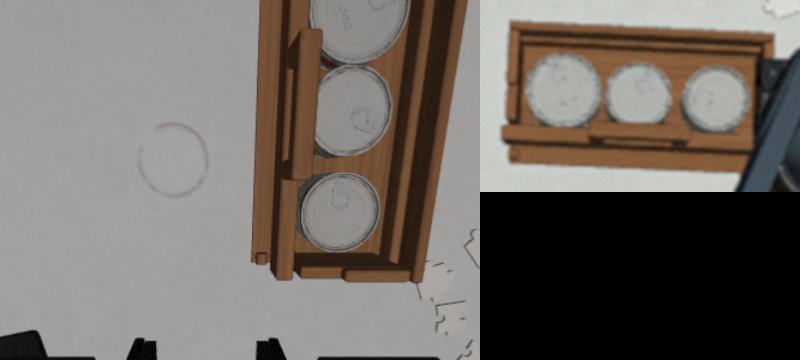

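The wrist half shows the rail seated behind the right nose (crop 262,258), its right end at (283,278), and the tins upright against it. I'll check this numerically.

Run:
```python
from h import *
import pickle
w,t=pickle.load(open("c3.pkl","rb"))
a=np.radians(-3.6);ex=np.array([np.cos(a),np.sin(a),0]);ey=np.array([-np.sin(a),np.cos(a),0]);o=np.array([.6477,-.0113,0])
W=lambda u,v:(150+u/1.2,v/1.2)
T=lambda u,v:(255+(u-480)*150/320,160+v*150/320)
r=lambda p:(((p-o)@ex)*1e3).round(1).item().__str__()+" "+(((p-o)@ey)*1e3).round(1).item().__str__()
for n,c,p,z in [("rail R end",w,W(283,277),.053),("rail L end",t,T(503,132),.053),("bar L",w,W(312,31),.103),("bar R",w,W(297,178),.103),("right tin w",w,W(340,211),.066),("mid tin w",w,W(351,111),.066),
  ("flat t",t,T(564,90),.048),("mid t",t,T(639,97),.066),("right t",t,T(716,98),.066)]: print(n,r(plane(c,p,z)))
# expected pixels of a seated rail's top right end corners, to compare
for x in(-49,-31):
  P=o+ex*x/1e3+ey*-.156+[0,0,.053];q=proj(w,P);print("expect R end",((q-[150,0])*1.2).round(1))
print(tri((w,W(297,178)),(t,T(688,140))))
# tin tops by circle
g=cv2.medianBlur(cv2.cvtColor(w["color"],cv2.COLOR_RGB2GRAY),3)
C=cv2.HoughCircles(g,cv2.HOUGH_GRADIENT,1,40,param1=100,param2=25,minRadius=28,maxRadius=48)
for u,v,R in (C[0] if C is not None else []):
  if u>380: print("circ",u,v,R,r(plane(w,(u,v),.066)),"or flat",r(plane(w,(u,v),.048)))
```

```text
rail R end -41.2 -153.9
rail L end -42.3 152.1
bar L -39.3 51.1
bar R -43.9 -55.9
right tin w 6.7 -86.4
mid tin w 8.2 0.3
flat t 10.0 85.6
mid t 2.0 0.2
right t 4.6 -86.6
expect R end [275.2 279.1]
expect R end [292.8 279. ]
(array([ 0.58930073, -0.06102299,  0.14438199]), [0.0030805016222780956, 0.0030805016222780496])
circ 436.5 88.5 40.8 1.5 4.2 or flat 7.2 6.8
circ 436.5 178.5 35.2 10.6 -89.4 or flat 16.6 -91.1
```

The rail sits at x ≈ -41 and is centred to about 1 mm. The tin middles are within 1–3 mm of the values for touching the rail, so I'm handing in.

```bash
python3 -c "
from rig import bot
print(bot.hand_in())"
```

```text
the job is handed in; nothing more can be done
None
```

The three tins are pushed back upright into one line, and the rail is seated and centred in both slots and released. The job is handed in at about 14.5 s; no verdict came back, and I did not re-check the bystander items.

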